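# Lock the sliding bracket to its rail with a quarter-turn thumbscrew

### The arm

A 6-joint arm with a two-finger parallel gripper is mounted at the origin on the work surface. World frame = base frame: x ahead of the robot, y to its left, z up, the work surface at z = 0. Lengths are in m, angles in rad, forces in N, time in s.
With the tool pointing down it reaches from about 0.325 to 0.75 m from the base axis. Payload 7.6 kg.
Tool frame: the origin (TCP) lies on the centre line of the jaws, within the pads' length; the fingertips stand 11 mm ahead of it and the grasp point (between the pads) lies 8 mm behind it; z points along the fingers, y is the direction in which the jaws open and shut (so a half turn about z gives the same grasp; the last joint's range is limited). The gripper opens to 85 mm and grips with 20 to 120 N. Pads are 22 mm wide; open, the fingers measure 114 mm over their backs; the gripper's body (76 mm by 85 mm) begins 54 mm behind the grasp point. The pads swing forward as they close: fully open they stand 13 mm farther back than shut.
Start: joints at [1.151, 0.052, 1.401, -0, 1.689, -0.07], TCP at [0.18, 0.493, 0.242] pointing down, gripper open.
Joint ranges: [-2.9, 2.9], [-0.91, 2.17], [0.12, 2.37], [-1.06, 4.2], [0.26, 2.73], [-2.93, 2.93]. Speed limits (rad/s): [2.57, 2.57, 3.01, 3.14, 3.14, 3.14].

### API

Orientations are given as a rotation vector (axis times angle).
In Python, from bench import read_state, capture, finish_job gives the robot as it stands. The module is installed in compiled form; this text tells all that it offers.
- The arm moves only by the tool drive_tool, never from a script. Its argument "commands" is a list of rows, each a list of 2 entries, a list of its own where there are three numbers: the shift along the world's x, y, z scaled (see below), then the turn, a rotation vector about the world's x, y, z scaled (see below). A call has 1 to 12 rows; each row shifts and turns the commanded pose from where the row before left it; what a row does not reach is not made up. The controller multiplies each number of a shift by 30 cm and each number of a turn by 90 degrees. A row lasts 1/10 s, in which the tool goes at most 50 mm and 8.59 degrees, less where a joint would pass 70% of its speed; a pose out of reach is approached as far as the arm can. A call with a number of a shift or a turn outside -1 to 1 is refused whole. A call with a gripper value outside its range is refused whole. "gripper" is the closure, from 0 (fully open) to 1 (shut), set as the call begins (left out, the last holds). The fingers move at their own pace and stop on an object; "grip_force" is the grip in N (left out, the last holds). Time passes only in rows, so rows that do not move let the fingers close. It gives the time, the measured TCP pose, the force and the opening at its end, in the units of the state.
- read_state(): the state, without advancing time (a new reading comes with each control period).
- capture(name): name is "scene" or "top"; returns a dict with "pixels" (420x560x3 uint8, red, green, blue), "z_map" (420x560 float32, m along the optical axis (not along the pixel's ray), 0 where there is no reading), "K" (3x3 intrinsics, pixels), "world_from_camera" (4x4, takes a point from camera to world coordinates). Camera axes: x right, y down, z forward; pixel columns grow to the right and rows downward; lengths in m; the calibration is good to about 2 mm. A picture is of the moment at which its call begins.
- finish_job(): hands the job in, once; it reports no verdict.
The state is a dict: "time_s": time; "joint_pos": joint angles; "qvel": joint speeds; "joint_torque": joint torques, N m; "ee_pos": TCP position; "eef_rot": TCP orientation; "ft_force": force on the tool from outside, world axes, zero at the start; "ft_torque": the same for the moment, N m; "opening": opening from 0.0 (shut) to 1.0 (fully open).
Only numpy, scipy, OpenCV 4.12 (cv2) and the standard library are available. Lean on these libraries where they do the work, as an engineer would, in place of code of your own. Each camera call takes 0.05 s, during which the arm holds its last target.

### The job

Take the red thumbscrew from its rack and drop it through the hole in the grey bracket, wing crosswise to the rail, then slide the bracket in the direction of its upright face, feeling gently with the screw tip for the slot of the nut hidden in the rail underneath. When the holes line up, push the screw fully home, give it a quarter turn so that its wing lies along the rail and the bracket is locked, and let go. Do not press hard, and leave the other screws and the things on the bench alone.

Things in the scene. Friction and masses are not known exactly. Their poses are not given: they have to be found in the camera images.
- rail: Steel slotted rail bolted to the bench, 340 x 90 x 24 mm, with blue end blocks in its slot. Origin: centre of its underside, on the bench; x along the rail, z up. The slot, 34 mm wide along y = 0, holds a T-nut jammed lengthwise but sprung downwards: its top yields under about 3 N, then 2 N per mm, and bottoms hard after 4 mm.
- slot (a point): Middle of the rail, at the height of the T-nut's top (19.5 mm, unpressed). The nut's one opening, 12 mm along the rail by 20.5 mm across, 8 mm deep with room below for the lug, is hidden under the bracket. Its place is unknown: where the bracket's hole comes at joint values 0.028 to 0.050, always further in +x than the hole at the start (0 to 0.016). 
- bracket (a joint): Travel of the grey bracket along the rail, m, 0 to 0.075; grows along the rail's +x, towards its upright face. The hole's x in the rail's frame is -0.030 + value. It slides with about 2 N of friction, stays where it is left and cannot lift off; a screw in its hole can drag it.
- bracket_hole (a point): Centre of the mouth of the bracket's round vertical hole, 19 mm across, chamfered and 24 mm deep, on top of its bare-metal boss (44 x 44 mm), 48 mm above the bench; axes as the rail's. Screw fully home: collar on the boss, tip 44 mm below this point. Screw resting on the nut beside its opening: tip 28.5 mm below this point.
- face (a point): Top edge of the bracket's upright grey face (70 mm wide, 8 mm thick, top 106 mm above the bench), middle of the side that looks at the hole, 66 mm further in +x than the hole. The bracket's foot is 70 mm wide, 12 mm thick.
- screw: Quarter-turn thumbscrew, red wing, 78 mm tall, 90 to 145 g, upright in the rack. Origin: middle of the tip; z up, x along the wing and the tip's lug. Heights from the tip: lug 16 (x) by 8.5 (y) mm, 0 to 6, its lowest 2 mm smaller; neck 9 mm across to 16.5; shank 16 mm across to 44.5; collar 25 mm across, 44 to 48; wing 48 to 78. Half a turn round it is the same.
- wing (a point): The place to grip the red wing, 70 mm above the screw's tip, on its axis; the wing is 34 mm (x) by 9 mm (y): close across the 9 mm, fingertips above the collar. The screw passes the nut only with its wing across the rail (along the rail's y); home and then turned so that the wing lies along the rail, either way round, its lug is locked under the nut.
- rack: Fixed blue screw rack, 56 x 190 x 46 mm, three 19 mm holes 60 mm apart along its y. Origin: centre of its underside. The screws hang by their collars, tips about 2 mm above the bench, wings along the row.
- screw_black: Like screw, black wing, another job's: leave in the rack. Origin at its tip.
- screw_yellow: Like screw, yellow wing: leave in the rack. Origin at its tip.
- hammer: Hammer lying on the bench, leave alone.
- wrench: Open-ended wrench lying on the bench, leave alone.
- spray: Spray can, 60 mm across, 170 mm tall, leave alone.
- cup: Steel cup, 76 mm across, 90 mm tall, leave alone.
- offcut: Steel offcut 90 x 50 x 20 mm, leave alone.
Things that resemble listed ones, but are neither listed nor needed, are in the scene too. What is shaped like the screw but brown or turquoise is not meant.

How it is judged:
By the outcome, as a careful person would: the job done as asked, in the order asked, and still so for the second after the job is handed in, with the robot touching nothing.
It also fails if it takes over 58 s, if anything falls off the work surface, if the arm or the gripper's body presses on something with over 40 N, if the wrist force passes 120 N, or if a joint passes its speed limit or range.

## Working session

There is one attempt and no reset: what is moved stays moved. The work goes in short steps, Python scripts to look and compute and a tool call to move; the robot and the scene stay as the last step left them, time stands still between calls to the robot, and variables do not carry over. Pictures are saved under pics/ and viewed, and the job is handed in when it is done.

Besides the shell and the picture viewer there is one more tool, called as a command line: name --argument value ..., lists and objects as JSON in quotes. drive_tool: Moves the arm, as the interface text tells. Its arguments: {"type":"object","properties":{"commands":{"type":"array"},"gripper":{"type":"number"},"grip_force":{"type":"number"}},"required":["commands"]}

```bash
mkdir -p pics
python3 - <<'E'
from bench import *
import cv2,numpy as np
s=read_state();print(s)
for n in("scene","top"):
    c=capture(n);np.savez(n+".npz",**c);cv2.imwrite(f"pics/{n}0.png",c["pixels"][:,:,::-1]);print(c["K"],c["world_from_camera"])
E
```

```text
{'time_s': 0.0, 'joint_pos': array([ 1.15070555e+00,  5.28355415e-02,  1.40171274e+00, -9.62759406e-06,
        1.68860204e+00, -7.03035928e-02]), 'qvel': array([-0.00152914, -0.00131703,  0.00078512, -0.00081365,  0.0004808 ,
        0.0002486 ]), 'joint_torque': array([ 1.97625130e-03, -3.81665218e+01, -3.60189199e+01,  5.27935686e-05,
        6.12811200e-03, -1.61376295e-05]), 'ee_pos': array([0.17978455, 0.49295902, 0.24147911]), 'eef_rot': array([-5.46585064e-01, -3.09330344e+00,  2.37695302e-03]), 'ft_force': array([-0.68085275, -0.6146151 ,  0.34783742]), 'ft_torque': array([-0.00139448,  0.00891877, -0.02120908]), 'opening': 0.9983031009173617}
[[416.67849863   0.         281.01158743]
 [  0.         416.67849863 209.47764378]
 [  0.           0.           1.        ]] [[ 0.32027802  0.61228698 -0.72286005  1.34604022]
 [ 0.9472995  -0.2015597   0.24899264 -0.31392962]
 [ 0.00675549 -0.76451183 -0.64457429  0.79227988]
 [ 0.          0.          0.          1.        ]]
[[529.47149736   0.         280.87104699]
 [  0.         529.47149736 209.94845582]
 [  0.           0.           1.        ]] [[-0.02116371 -0.98460016  0.17353566  0.29528788]
 [-0.99976458  0.02001187 -0.00838464 -0.03477213]
 [ 0.00478275 -0.17367226 -0.98479189  1.54344972]
 [ 0.          0.          0.          1.        ]]
```

View pics/scene0.png

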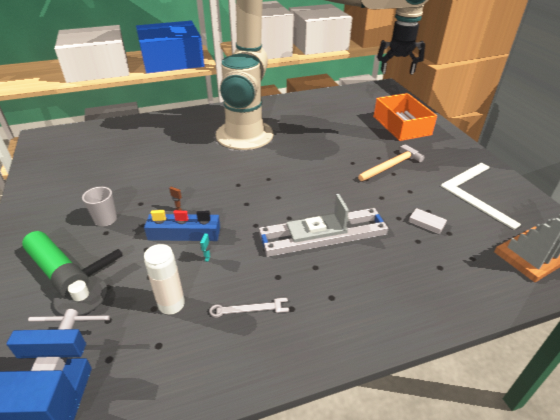

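View pics/top0.png

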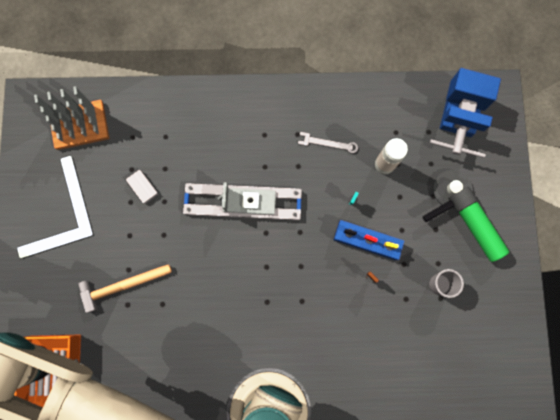

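The scene shows the rack (scene about 183,227; top 370,240) with the red screw in the middle. The rail and bracket are at about (325,228) in scene and (243,202) in top, with the upright face towards the left in top, i.e. world +y. Next I measure them.

```bash
cat > h.py <<'E'
import numpy as np,cv2
def load(n): 
    d=np.load(n+".npz");return d
def ray(c,u,v,z):
    K=c["K"];T=c["world_from_camera"]
    d=T[:3,:3]@np.linalg.inv(K)@np.array([u,v,1.]);o=T[:3,3]
    return o+d*(z-o[2])/d[2]
def cloud(c):
    z=c["z_map"];h,w=z.shape;v,u=np.mgrid[:h,:w];K=c["K"]
    p=np.stack([(u-K[0,2])/K[0,0]*z,(v-K[1,2])/K[1,1]*z,z],-1)
    T=c["world_from_camera"];return p@T[:3,:3].T+T[:3,3]
def proj(c,P):
    T=np.linalg.inv(c["world_from_camera"]);q=T[:3,:3]@np.array(P)+T[:3,3];q=c["K"]@q;return q[:2]/q[2]
E
python3 - <<'E'
from h import *
for n,roi in(("top",(150,270,170,420)),("scene",(190,260,140,400))):
    c=load(n);P=cloud(c);px=c["pixels"].astype(int);z=c["z_map"]
    r0,r1,c0,c1=roi
    m=np.zeros(z.shape,bool);m[r0:r1,c0:c1]=1
    R,G,B=px[...,0],px[...,1],px[...,2]
    for nm,mm in(("red",(R>150)&(G<70)&(B<70)),("yel",(R>150)&(G>130)&(B<80)),("rackblue",(B>90)&(R<70)&(B>G+30)),("boss",(R>205)&(G>205)&(B>205))):
        k=m&mm&(z>0)
        v,u=np.nonzero(k)
        if len(u)<3: print(n,nm,len(u));continue
        q=P[k];print(n,nm,len(u),"px",u.mean().round(1),v.mean().round(1),"med",np.median(q,0).round(4),"min",q.min(0).round(3),"max",q.max(0).round(3), cv2.minAreaRect(np.stack([u,v],1).astype(np.float32)))
    im=c["pixels"][r0:r1,c0:c1,::-1]
    cv2.imwrite(f"pics/{n}_crop.png",cv2.resize(im,None,fx=3,fy=3,interpolation=cv2.INTER_CUBIC)[:600,:800])
E
```

```text
top red 33 px 370.3 238.2 med [ 0.4687 -0.2951  0.0775] min [ 0.461 -0.308  0.063] max [ 0.475 -0.281  0.085] ((370.3448181152344, 238.13790893554688), (10.770329475402832, 2.971125364303589), 21.801406860351562)
top yel 33 px 390.5 245.2 med [ 0.4481 -0.3511  0.0745] min [ 0.442 -0.364  0.059] max [ 0.455 -0.336  0.083] ((390.6470947265625, 244.91180419921875), (11.399173736572266, 3.395498752593994), 14.03624439239502)
top rackblue 1108 px 359.1 237.3 med [ 0.4709 -0.2796  0.0449] min [ 0.413 -0.404 -0.009] max [0.618 0.233 0.083] ((295.2809143066406, 214.7583465576172), (223.75645446777344, 32.8874626159668), 15.117167472839355)
top boss 1521 px 260.7 195.2 med [0.603  0.0205 0.0293] min [ 0.541 -0.431 -0.005] max [0.741 0.235 0.176] ((296.74884033203125, 191.18455505371094), (51.309627532958984, 229.29052734375), 80.25636291503906)
scene red 104 px 180.4 215.8 med [ 0.4739 -0.2951  0.0662] min [ 0.361 -0.31  -0.004] max [ 0.482 -0.28   0.081] ((180.5, 215.0), (13.0, 10.0), 0.0)
scene yel 96 px 158.4 216.2 med [ 0.4544 -0.3507  0.0644] min [ 0.448 -0.365  0.049] max [ 0.462 -0.333  0.079] ((158.76922607421875, 215.84617614746094), (9.413575172424316, 12.551432609558105), 78.69007110595703)
scene rackblue 1056 px 186.9 230.8 med [ 0.4936 -0.2929  0.0299] min [ 0.398 -0.397 -0.001] max [0.613 0.231 0.066] ((261.44049072265625, 228.35491943359375), (234.94102478027344, 27.25387191772461), 0.6365935802459717)
scene boss 1547 px 276.5 234.8 med [ 0.6152 -0.0103  0.0349] min [ 0.492 -0.406 -0.003] max [0.724 0.235 0.172] ((262.6649169921875, 229.426513671875), (42.515892028808594, 243.40945434570312), 79.47921752929688)
```

View pics/top_crop.png

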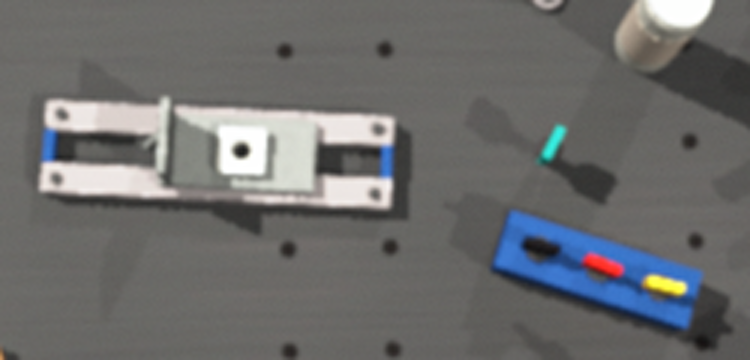

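View pics/scene_crop.png

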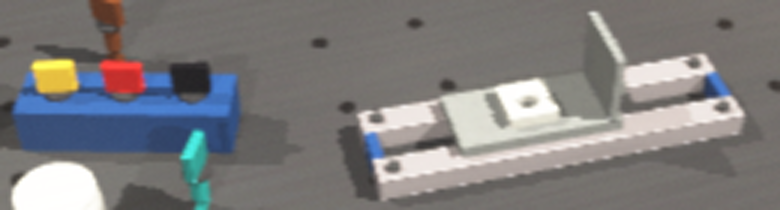

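Run:
```python
from h import *
c=load("top");P=cloud(c);px=c["pixels"].astype(int)
R,G,B=px[...,0],px[...,1],px[...,2]
def line(u,v,z):
    pts=np.array([ray(c,a,b,z) for a,b in zip(u,v)]);m=pts.mean(0);w=np.linalg.svd(pts-m)[2][0];return m,w,pts
def rect(mask,z,nm):
    n,l,s,ce=cv2.connectedComponentsWithStats(mask.astype(np.uint8))
    i=1+np.argmax(s[1:,4]);v,u=np.nonzero(l==i)
    pts=np.array([ray(c,a,b,z)[:2] for a,b in zip(u,v)]).astype(np.float32)*1000
    r=cv2.minAreaRect(pts);print(nm,s[i],r,"cent",pts.mean(0))
    return r
roi=np.zeros(R.shape,bool);roi[175:228,178:308]=1
rect(roi&(R>190)&(G>190)&(B>180)&(np.hypot(*(np.mgrid[:420,:560]-np.array([201,251])[:,None,None]))<13),.048,"boss")
# hole dark pixels
sub=(roi&(R<110)&(np.hypot(*(np.mgrid[:420,:560]-np.array([200,250])[:,None,None]))<6));rect(sub,.048,"hole")
rail=roi&(R>150);rect(rail,.024,"rail")
roi=np.zeros(R.shape,bool);roi[215:265,330:410]=1
hsv=cv2.cvtColor(c["pixels"],cv2.COLOR_RGB2HSV).astype(int);H,S,V=hsv[...,0],hsv[...,1],hsv[...,2]
cc=[]
for nm,mm in(("red",((H<8)|(H>172))&(S>140)&(V>90)),("yel",(H>20)&(H<35)&(S>120)&(V>100)),("blk",(V<45))):
    r=rect(roi&mm,.080,nm);cc.append(r[0])
rect(roi&(H>100)&(H<130)&(S>120)&(V>60),.046,"rack")
c=load("scene")
hsv=cv2.cvtColor(c["pixels"],cv2.COLOR_RGB2HSV).astype(int);H,S,V=hsv[...,0],hsv[...,1],hsv[...,2]
roi=np.zeros(H.shape,bool);roi[200:230,140:215]=1
for nm,mm in(("red",((H<8)|(H>172))&(S>140)&(V>90)),("yel",(H>20)&(H<35)&(S>120)&(V>100))):
    v,u=np.nonzero(roi&mm);print("scene",nm,u.min(),u.max(),v.min(),v.max(), ray(c,(u.min()+u.max())/2,v.mean(),.065))
px=c["pixels"].astype(int);R=px[...,0]
m=(R<150)&(np.hypot(*(np.mgrid[:420,:560]-np.array([223,316])[:,None,None]))<7);v,u=np.nonzero(m);print("hole scene",len(u),u.mean(),v.mean(),ray(c,u.mean(),v.mean(),.046))
print(R[217:232,306:328])
```

```text
boss [242 189  22  19 295] ((595.4668579101562, 33.462684631347656), (60.74387741088867, 52.83238983154297), 88.8469467163086) cent [595.12146   35.977993]
hole [248 198   5   4  15] ((591.1362915039062, 40.65614700317383), (11.532694816589355, 8.795574188232422), 88.84190368652344) cent [590.83795   40.466698]
rail [ 228  185   74   35 1469] ((588.1815795898438, 1.7630386352539062), (214.73651123046875, 92.22933197021484), 86.05834197998047) cent [591.72186   -8.521945]
red [365 235  12   7  53] ((468.0184326171875, -295.1580810546875), (33.272701263427734, 12.659034729003906), 61.80592346191406) cent [ 468.17133 -294.61255]
yel [385 242  13   7  57] ((448.47320556640625, -350.99615478515625), (34.67710876464844, 12.958077430725098), 74.62814331054688) cent [ 448.54388 -350.20337]
blk [345 230  11   5  35] ((485.19317626953125, -238.14405822753906), (28.29623031616211, 10.273490905761719), 74.6030502319336) cent [ 485.89548 -237.76166]
rack [ 334  220   70   40 1166] ((468.0869445800781, -295.5129699707031), (193.501220703125, 61.29694747924805), 70.66751861572266) cent [ 467.9913  
[... 895 characters left out ...]
8 162 194 241 254 255 254 251
  220 161 117 123]
 [149 181 245 254 255 254 253 241 194 170 173 212 241 253 254 255 255 254
  254 242 145 123]
 [143 163 221 252 255 255 255 254 254 254 254 254 254 255 255 254 254 254
  254 248 184 119]
 [138 150 181 245 254 255 255 255 255 255 255 255 254 254 254 252 250 248
  242 226 172 118]
 [137 143 164 224 252 254 254 254 254 254 252 251 248 242 236 233 233 232
  230 222 181 132]
 [135 138 157 210 243 250 248 242 237 234 233 233 233 231 230 229 228 228
  228 223 206 193]
 [136 136 143 171 210 231 233 231 229 229 228 227 228 229 228 227 224 218
  216 208 201 199]
 [148 136 146 171 207 227 228 229 229 227 224 218 214 212 206 205 204 204
  202 200 202 204]]
```

Run:
```python
from h import *
from scipy.ndimage import label
c=load("top");px=c["pixels"].astype(int);g=px.min(2)
R=px[...,0];print(g[188:214,238:266])
# hole darkness weighting
w=np.clip(200-g[195:206,244:257],0,None).astype(float);v,u=np.mgrid[195:206,244:257]
print("hole",(w*u).sum()/w.sum(),(w*v).sum()/w.sum(),ray(c,(w*u).sum()/w.sum(),(w*v).sum()/w.sum(),.046))
# boss
yy,xx=np.mgrid[:420,:560]
m=((g>235)&(abs(xx-250)<16)&(abs(yy-200)<16)).astype(np.uint8)
m=cv2.morphologyEx(m,cv2.MORPH_OPEN,np.ones((3,3),np.uint8))
cn=max(cv2.findContours(m,0,1)[0],key=cv2.contourArea)[:,0]
p=np.array([ray(c,a,b,.048)[:2] for a,b in cn]).astype(np.float32)*1000;print("boss",cv2.minAreaRect(p))
# rail: upper and lower outer edges, ends
r=((R>135)&(px[...,2]>120)&(xx>178)&(xx<308)&(yy>178)&(yy<224)).astype(np.uint8)
p=np.argwhere(r)[:,::-1];q=np.array([ray(c,a,b,.024)[:2] for a,b in p]).astype(np.float32)*1000
print("rail",cv2.minAreaRect(q))
hsv=cv2.cvtColor(c["pixels"],cv2.COLOR_RGB2HSV).astype(int)
b=(hsv[...,0]>100)&(hsv[...,0]<125)&(hsv[...,1]>130)&(hsv[...,2]>60)&(xx>175)&(xx<310)&(yy>180)&(yy<225)
l,n=label(b)
for i in range(1,n+1):
    k=l==i
    if k.sum()>8: print("blk",k.sum(),xx[k].mean(),yy[k].mean(),ray(c,xx[k].mean(),yy[k].mean(),.022))
s=load("scene");g=s["pixels"].astype(int).min(2);w=np.clip(235-g[220:227,311:321],0,None);v,u=np.mgrid[220:227,311:321]
print("scene hole",(w*u).sum()/w.sum(),(w*v).sum()/w.sum(),ray(s,(w*u).sum()/w.sum(),(w*v).sum()/w.sum(),.046))
cv2.imwrite("pics/railmask.png",cv2.resize(r[170:235,170:315]*255,None,fx=4,fy=4))
```

```text
[[213 212 213 213 212 212 213 213 214 216 213 214 217 215 215 216 216 215
  218 214 214 217 217 218 218 220 222 221]
 [209 210 209 211 209 208 206 206 207 209 209 209 212 212 213 212 212 214
  212 212 212 214 213 213 214 216 216 215]
 [212 210 204 204 203 206 201 198 201 203 202 203 206 207 208 208 208 210
  210 209 210 211 212 212 211 211 212 210]
 [212 209 200 194 199 214 217 212 213 215 213 211 211 211 212 211 212 213
  216 215 212 211 211 212 213 212 210 210]
 [195 198 190 189 204 238 247 247 247 247 246 244 241 241 240 240 239 237
  237 235 227 214 211 211 213 211 211 212]
 [161 166 170 179 209 249 254 254 254 254 254 253 253 253 252 252 252 252
  251 251 239 215 205 209 211 210 209 211]
 [133 127 134 150 199 248 255 254 254 254 254 254 254 254 254 254 254 254
  254 254 245 205 181 194 206 209 208 207]
 [125 115 108 115 163 237 253 254 254 254 253 253 252 253 254 254 254 254
  254 255 241 177 143 163 194 207 209 208]
 [126 113 101 101 132 211 252 254 254 253 247 239 236 241 249 253 254 254
  254 255 235 154 125 142 185 207 209 209]
 [125 114 101  97 124 204 251 254 253 243 213 1
[... 1762 characters left out ...]
168 171 169 169 176
  186 192 192 191 191 197 200 204 205 204]
 [119 119 117 116 115 115 114 118 121 124 128 131 130 136 136 134 134 137
  146 153 152 148 148 156 162 162 164 163]]
hole 249.97432338653712 199.72206800832754 [0.5908794  0.04083735 0.046     ]
boss ((591.1624755859375, 39.38338851928711), (43.31287384033203, 43.98026657104492), 88.84522247314453)
rail ((596.2608032226562, 64.83816528320312), (342.44647216796875, 100.25504302978516), 86.0704574584961)
blk 41 186.1951219512195 198.2439024390244 [0.60379919 0.22857851 0.022     ]
blk 38 298.5 203.26315789473685 [ 0.58219424 -0.09969882  0.022     ]
scene hole 315.7796078431372 223.64549019607844 [0.59384425 0.04381705 0.046     ]
```

View pics/railmask.png

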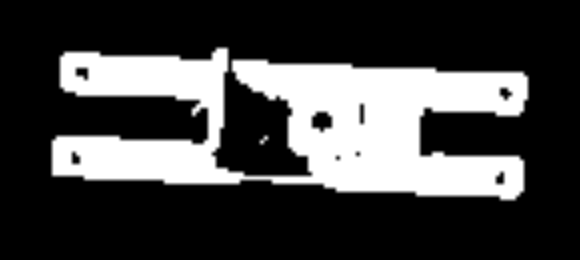

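Run:
```python
from h import *
c=load("scene");g=c["pixels"].astype(int).min(2)
yy,xx=np.mgrid[:420,:560]
m=((g>226)&(abs(xx-316)<18)&(abs(yy-224)<10)).astype(np.uint8)
cv2.imwrite("pics/sc.png",cv2.resize(np.hstack([c["pixels"][205:245,295:345,::-1],cv2.cvtColor(m[205:245,295:345]*255,8)]),None,fx=7,fy=7))
P=cloud(c);k=m>0
q=P[k];q=q[q[:,2]>.044];print(q.min(0),q.max(0),np.median(q,0),(q.min(0)+q.max(0))/2)
c=load("top");P=cloud(c)
for n,(u,v) in dict(brown=(373,277),turq=(354,198),spray=(394,148),cup=(448,283)).items():
    print(n,P[v,u].round(3))
```

```text
[0.56682561 0.02130462 0.04402046] [0.61470367 0.0638531  0.05250719] [0.5898844  0.04212246 0.04768336] [0.59076464 0.04257886 0.04826382]
brown [ 0.361 -0.297  0.078]
turq [ 0.585 -0.255  0.073]
spray [ 0.702 -0.355  0.166]
cup [ 0.343 -0.526  0.003]
```

View pics/sc.png

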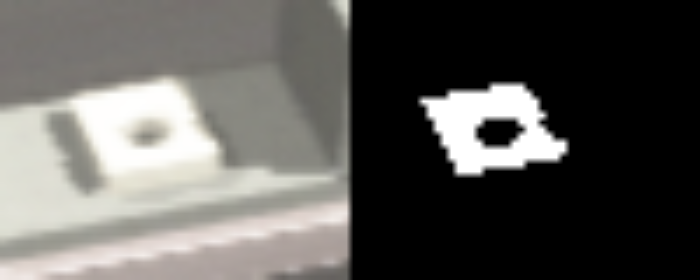

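drive_tool --commands '[[[0.1, -0.122, 0], [0, 0, -0.05]], [[0.1, -0.122, 0], [0, 0, -0.05]], [[0.1, -0.122, 0], [0, 0, -0.05]], [[0.1, -0.122, 0], [0, 0, -0.05]], [[0.1, -0.122, 0], [0, 0, -0.05]], [[0.1, -0.122, 0], [0, 0, -0.05]], [[0.1, -0.122, 0], [0, 0, -0.05]], [[0.1, -0.122, 0], [0, 0, -0.05]]]' --gripper 0.55 --grip_force 40

```text
time_s: 0.9
ee_pos: [0.4206, 0.1987, 0.2421]
eef_rot: [-1.48, -2.771, 0.0]
ft_force: [0.5, 0.8, 0.8]
opening: 0.451
```

drive_tool --commands '[[[0.0144, -0.1496, 0], [0, 0, -0.0533]], [[0.0144, -0.1496, 0], [0, 0, -0.0533]], [[0.0144, -0.1496, 0], [0, 0, -0.0533]], [[0.0144, -0.1496, 0], [0, 0, -0.0533]], [[0.0144, -0.1496, -0.02], [0, 0, -0.0533]], [[0.0144, -0.1496, -0.02], [0, 0, -0.0533]], [[0.0144, -0.1496, -0.02], [0, 0, -0.0533]], [[0.0144, -0.1496, -0.02], [0, 0, -0.0533]], [[0.0144, -0.1496, -0.02], [0, 0, -0.0533]], [[0.0144, -0.1496, -0.02], [0, 0, -0.0533]], [[0.0144, -0.1496, -0.02], [0, 0, -0.0533]], [[0, 0, 0], [0, 0, 0]]]'

```text
time_s: 2.1
ee_pos: [0.4662, -0.2972, 0.1976]
eef_rot: [-2.559, -1.818, 0.003]
ft_force: [1.0, 0.6, -0.6]
opening: 0.449
```

Run:
```python
from h import *
from bench import *
s=read_state();a=s["eef_rot"];print(s["ee_pos"],2*np.degrees(np.arctan2(-a[1],-a[0]))-90,s["joint_pos"])
for n in("scene","top"):
    c=capture(n);r=(170,240,120,240) if n=="scene" else (190,280,310,430)
    cv2.imwrite(f"pics/{n}1.png",cv2.resize(c["pixels"][r[0]:r[1],r[2]:r[3],::-1],None,fx=6,fy=6,interpolation=2))
```

```text
[ 0.46617039 -0.29723474  0.19759294] -19.21916228213199 [-6.33847457e-01  1.50522847e-01  1.38436755e+00 -1.14931621e-03
  1.61029079e+00 -2.98453115e-01]
```

View pics/scene1.png

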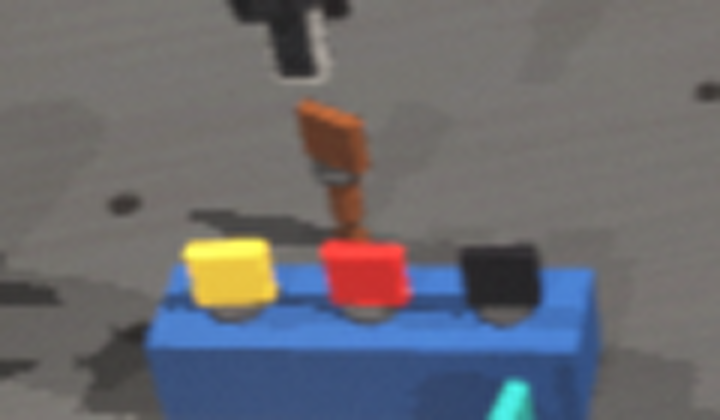

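drive_tool --commands '[[[0.003, 0.004, -0.08], [0, 0, 0]], [[0.002, 0.003, -0.08], [0, 0, 0]], [[0, 0, -0.08], [0, 0, 0]], [[0, 0, -0.06], [0, 0, 0]], [[0, 0, 0], [0, 0, 0]], [[0, 0, 0], [0, 0, 0]]]'

```text
time_s: 2.8
ee_pos: [0.4693, -0.2904, 0.1112]
eef_rot: [2.553, 1.83, 0.001]
ft_force: [-0.0, -0.3, 0.7]
opening: 0.45
```

drive_tool --commands '[[[-0.004, -0.014, -0.06], [0, 0, 0]], [[0, 0, -0.05], [0, 0, 0]], [[0, 0, -0.03], [0, 0, 0]], [[0, 0, 0], [0, 0, 0]], [[0, 0, 0], [0, 0, 0]]]'

```text
time_s: 3.3
ee_pos: [0.468, -0.2953, 0.0688]
eef_rot: [2.554, 1.829, 0.0]
ft_force: [0.5, -0.4, 0.1]
opening: 0.451
```

Run:
```python
from h import *
from bench import *
for n in("scene","top"):
    c=capture(n);r=(170,240,120,240) if n=="scene" else (190,280,310,430)
    cv2.imwrite(f"pics/{n}2.png",cv2.resize(c["pixels"][r[0]:r[1],r[2]:r[3],::-1],None,fx=6,fy=6,interpolation=2))
    s=read_state();print(s["ee_pos"],s["ft_force"])
```

```text
[ 0.46814198 -0.29549158  0.06914533] [-0.10181464 -0.34092239 -0.27850379]
[ 0.46821059 -0.29557637  0.06927924] [ 1.05083979 -0.46541992  0.55351302]
```

View pics/scene2.png

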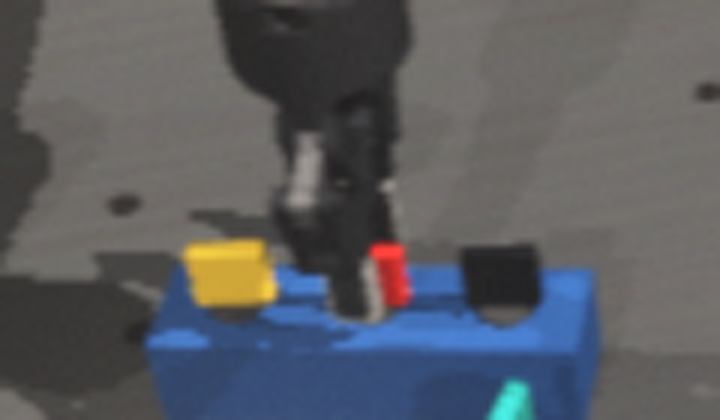

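View pics/top2.png

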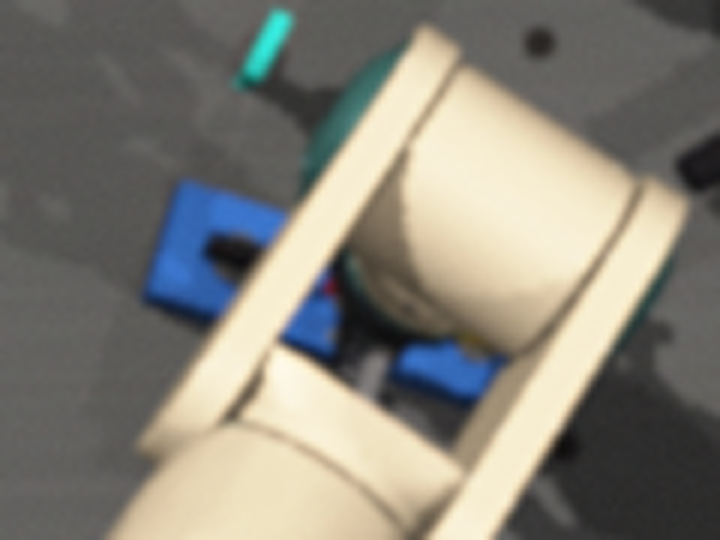

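Run:
```python
from h import *
from bench import *
c=capture("scene");np.savez("s2.npz",**c);print(read_state()["ee_pos"])
cv2.imwrite("pics/s3.png",cv2.resize(c["pixels"][195:228,160:205,::-1],None,fx=16,fy=16,interpolation=0))
for P in([.468+.02,-.2953-.007,.06],[.468,-.2953,.075]):print(proj(c,P))
```

```text
[ 0.46816787 -0.29559003  0.06921681]
[178.76156979 221.70074259]
[179.49140908 212.12571602]
```

View pics/s3.png

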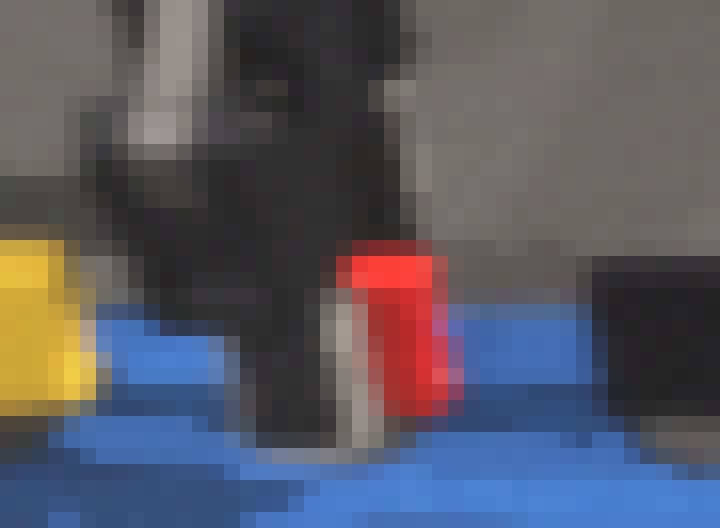

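drive_tool --commands '[[[0, 0, -0.014], [0, 0, 0]], [[0, 0, 0], [0, 0, 0]]]'

```text
time_s: 3.65
ee_pos: [0.4676, -0.2952, 0.0637]
eef_rot: [-2.554, -1.828, 0.0]
ft_force: [0.3, -0.8, -0.5]
opening: 0.447
```

drive_tool --commands '[[[0, 0, 0], [0, 0, 0]], [[0, 0, 0], [0, 0, 0]], [[0, 0, 0], [0, 0, 0]], [[0, 0, 0], [0, 0, 0]], [[0, 0, 0], [0, 0, 0]]]' --gripper 1 --grip_force 40

```text
time_s: 4.15
ee_pos: [0.4678, -0.2954, 0.0643]
eef_rot: [2.554, 1.828, 0.0]
ft_force: [-0.4, -0.8, 0.7]
opening: 0.095
```

drive_tool --commands '[[[0, 0, 0.03], [0, 0, 0]], [[0, 0, 0.05], [0, 0, 0]], [[0, 0, 0.06], [0, 0, 0]], [[0, 0, 0.06], [0, 0, 0]], [[0, 0, 0.06], [0, 0, 0]], [[0, 0, 0.06], [0, 0, 0]], [[0, 0, 0.04], [0, 0, 0]], [[0, 0, 0], [0, 0, 0]], [[0, 0, 0], [0, 0, 0]]]'

```text
time_s: 5.05
ee_pos: [0.4675, -0.2952, 0.1719]
eef_rot: [-2.554, -1.828, 0.0]
ft_force: [0.1, 0.9, -0.6]
opening: 0.097
```

Run:
```python
from h import *
from bench import *
c=capture("scene");s=read_state();print(s["ee_pos"],s["ft_force"])
cv2.imwrite("pics/s4.png",cv2.resize(c["pixels"][140:240,120:240,::-1],None,fx=6,fy=6,interpolation=2))
```

```text
[ 0.46735042 -0.29505155  0.1712569 ] [-0.52012014 -0.30020541 -1.17535075]
```

View pics/s4.png

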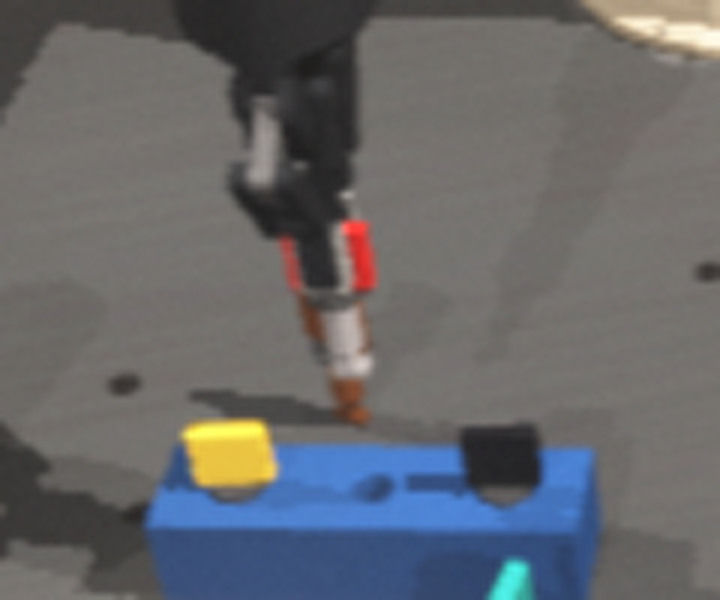

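drive_tool --commands '[[[0.0412, 0.1122, 0], [0, 0, -0.0835]], [[0.0412, 0.1122, 0], [0, 0, -0.0835]], [[0.0412, 0.1122, 0], [0, 0, -0.0835]], [[0.0412, 0.1122, 0], [0, 0, -0.0835]], [[0.0412, 0.1122, 0], [0, 0, -0.0835]], [[0.0412, 0.1122, 0], [0, 0, -0.0835]], [[0.0412, 0.1122, 0], [0, 0, -0.0835]], [[0.0412, 0.1122, 0], [0, 0, -0.0835]], [[0.0412, 0.1122, 0], [0, 0, -0.0835]], [[0.0412, 0.1122, 0], [0, 0, -0.0835]], [[0, 0, 0], [0, 0, 0]], [[0, 0, 0], [0, 0, 0]]]'

```text
time_s: 6.3
ee_pos: [0.5908, 0.0417, 0.1707]
eef_rot: [3.139, -0.104, -0.004]
ft_force: [-0.0, -0.7, -0.3]
opening: 0.096
```

Run:
```python
from h import *
from bench import *
s=read_state();a=s["eef_rot"];print(s["ee_pos"],(2*np.degrees(np.arctan2(-a[1],-a[0]))-90+180)%360-180,s["ft_force"])
for n,r in(("scene",(140,250,255,375)),("top",(160,250,190,310))):
    c=capture(n);np.savez(n+"5.npz",**c)
    cv2.imwrite(f"pics/{n}5.png",cv2.resize(c["pixels"][r[0]:r[1],r[2]:r[3],::-1],None,fx=5,fy=5,interpolation=2))
p=read_state()["ee_pos"];c=np.load("scene5.npz")
for z in(.1,.07,.03,.01,0,-.062):print(z,proj(c,[p[0],p[1],p[2]+z])-[255,140])
```

```text
[0.5908249  0.04169737 0.17067879] -93.80723415968237 [-0.00133968 -0.71789146 -0.2891989 ]
0.1 [64.8061456  11.26799221]
0.07 [63.96247715 22.06601713]
0.03 [62.88758796 35.82341224]
0.01 [62.37036348 42.44331468]
0 [62.11658576 45.69138926]
-0.062 [60.61113106 64.95954764]
```

View pics/scene5.png

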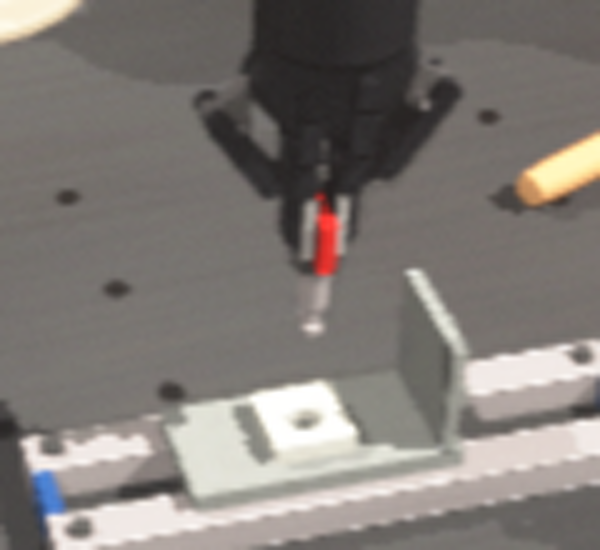

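View pics/top5.png

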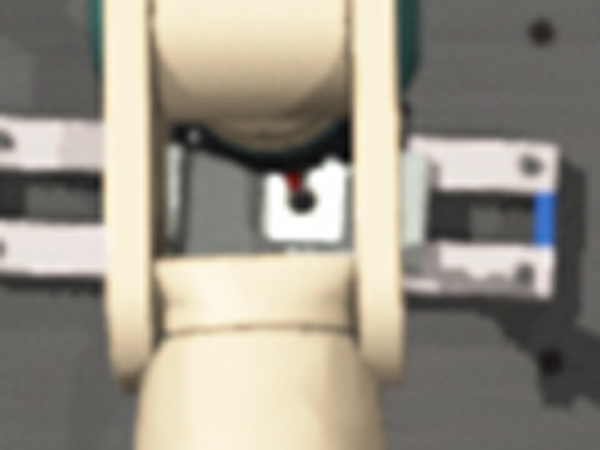

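Run:
```python
from h import *
c=np.load("scene5.npz");p=[.59082,.0417,.1707]
g=c["pixels"].astype(int).min(2)
print(g[176:209,310:326])
for h in(48,44,38,30,22,17,10,3,0):print(h,proj(c,[p[0],p[1],p[2]-.062+h/1000]).round(2))
cv2.imwrite("pics/s6.png",cv2.resize(c["pixels"][170:235,295:345,::-1],None,fx=9,fy=9,interpolation=0))
```

```text
[[ 43  41  39  41  43  48  49  50  56  54  40  33  36  43  47  49]
 [ 49  45  40  41  44  48  48  50  49  43  33  34  38  43  46  43]
 [ 51  46  40  42  46  48  48  47  43  35  32  35  48  52  53  49]
 [ 76  58  44  42  44  47  57  61  52  39  32  40  86 110  99  71]
 [ 95  68  43  39  42  58 100 120  90  43  34  44 100 148 131  76]
 [ 93  62  42  41  45  78 132 150 105  46  33  43 103 151 132  74]
 [ 91  59  40  41  45  78 137 152 104  48  37  48 107 152 129  66]
 [ 92  60  43  40  47  81 137 150 105  58  53  63 124 163 128  66]
 [ 86  54  44  44  49  87 140 140  85  53  57  67 123 152 109  65]
 [ 90  60  45  44  52  97 145 131  72  50  58  62 109 138 108  71]
 [ 93  65  44  44  54  97 128 111  63  43  46  60 124 149 106  69]
 [109  79  48  45  54  96 125 103  55  42  44  59 124 141  94  76]
 [110  92  61  46  54  98 125 102  52  41  44  59 125 141 101  92]
 [110 108  88  63  60 100 127 101  54  42  47  66 126 145 113 105]
 [111 109  97  75  73 104 127  98  46  42  46  66 121 137 112 108]
 [111 108 102  83  81 107 122  90  44  40  45  53  75  96 105 108]
 [109 108  97  77  70  73  6
[... 580 characters left out ...]
 114 115 115 119 123 126 139 154 150 126 113 113 114 113 113]
 [116 115 114 115 123 126 121 128 135 125 111 109 113 112 112 112]
 [116 114 116 116 114 121 128 147 146 121 110 110 113 113 111 112]
 [115 112 113 112 113 126 145 166 168 139 115 109 112 114 112 111]
 [112 112 114 112 117 146 196 220 208 161 119 114 113 112 112 113]
 [113 113 115 114 114 120 145 166 163 139 116 113 110 111 112 111]
 [111 113 113 113 113 113 124 128 122 114 114 112 112 114 114 115]
 [112 112 114 113 112 113 113 114 113 114 115 115 115 115 115 114]]
48 [317.21 190.25]
44 [317.11 191.51]
38 [316.96 193.4 ]
30 [316.77 195.89]
22 [316.57 198.36]
17 [316.45 199.89]
10 [316.28 202.02]
3 [316.12 204.13]
0 [316.04 205.03]
```

View pics/s6.png

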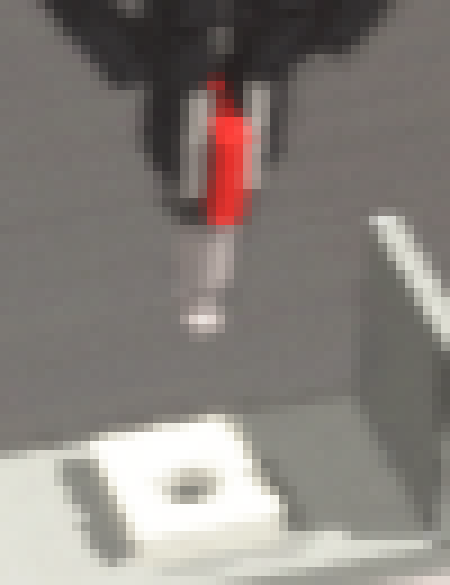

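drive_tool --commands '[[[0, 0, -0.06], [0, 0, 0]], [[0, 0, -0.06], [0, 0, 0]], [[0, 0, -0.04], [0, 0, 0]], [[0, 0, -0.02], [0, 0, 0]], [[0, 0, 0], [0, 0, 0]], [[0, 0, 0], [0, 0, 0]]]'

```text
time_s: 7.0
ee_pos: [0.5917, 0.041, 0.1189]
eef_rot: [3.14, -0.109, 0.002]
ft_force: [-0.5, 1.0, -0.1]
opening: 0.095
```

drive_tool --commands '[[[0, 0, -0.008], [0, 0, 0]], [[0, 0, -0.008], [0, 0, 0]], [[0, 0, -0.006], [0, 0, 0]], [[0, 0, 0], [0, 0, 0]]]'

```text
time_s: 7.4
ee_pos: [0.5912, 0.0413, 0.1112]
eef_rot: [3.14, -0.108, -0.001]
ft_force: [-0.2, -0.0, -1.6]
opening: 0.1
```

Run:
```python
from h import *
from bench import *
s=read_state();print(s["ee_pos"],s["ft_force"],s["ft_torque"])
c=capture("scene")
cv2.imwrite("pics/s7.png",cv2.resize(c["pixels"][170:250,280:360,::-1],None,fx=7,fy=7,interpolation=2))
s=read_state();print(s["ee_pos"],s["ft_force"],s["ft_torque"])
```

```text
[0.59116799 0.04128104 0.11118048] [-0.23602434 -0.01688473 -1.6237473 ] [-0.07601822 -0.02954912  0.02183399]
[0.59122024 0.04128831 0.1113517 ] [-0.48869496 -0.9273974   0.01963169] [-0.01317581  0.03518413 -0.01771785]
```

View pics/s7.png

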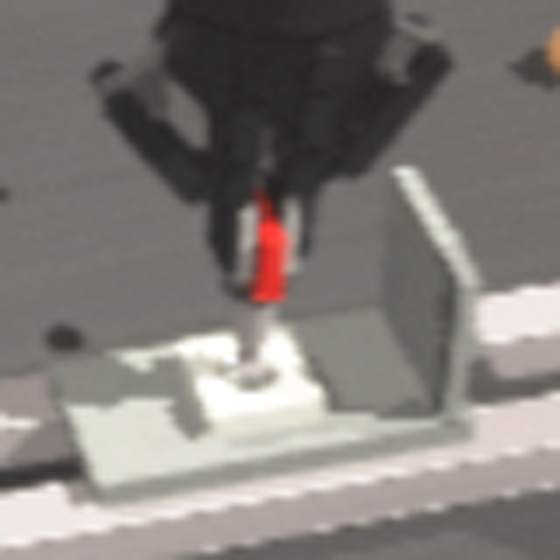

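drive_tool --commands '[[[0, 0, -0.006], [0, 0, 0]], [[0, 0, -0.006], [0, 0, 0]], [[0, 0, -0.006], [0, 0, 0]], [[0, 0, 0], [0, 0, 0]]]'

```text
time_s: 7.85
ee_pos: [0.5914, 0.0413, 0.1069]
eef_rot: [3.14, -0.108, 0.001]
ft_force: [-2.4, 0.3, 3.7]
opening: 0.097
```

drive_tool --commands '[[[0, 0, -0.006], [0, 0, 0]], [[0, 0, -0.006], [0, 0, 0]], [[0, 0, -0.006], [0, 0, 0]], [[0, 0, 0], [0, 0, 0]]]'

```text
time_s: 8.25
ee_pos: [0.5908, 0.0415, 0.0998]
eef_rot: [-3.139, 0.108, 0.003]
ft_force: [-2.5, 2.9, -0.9]
opening: 0.095
```

drive_tool --commands '[[[-0.002, 0, -0.006], [0, 0, 0]], [[0, 0, -0.006], [0, 0, 0]], [[0, 0, -0.006], [0, 0, 0]], [[0, 0, 0], [0, 0, 0]]]'

```text
time_s: 8.65
ee_pos: [0.5906, 0.0413, 0.0949]
eef_rot: [-3.14, 0.109, 0.001]
ft_force: [-1.1, 2.7, -1.5]
opening: 0.095
```

drive_tool --commands '[[[0, 0, -0.006], [0, 0, 0]], [[0, 0, -0.006], [0, 0, 0]], [[0, 0, -0.006], [0, 0, 0]], [[0, 0, 0], [0, 0, 0]]]'

```text
time_s: 9.05
ee_pos: [0.5906, 0.0412, 0.0894]
eef_rot: [3.14, -0.108, -0.001]
ft_force: [-1.3, 2.6, -0.6]
opening: 0.095
```

drive_tool --commands '[[[0, 0.002, -0.006], [0, 0, 0]], [[0, 0.002, -0.006], [0, 0, 0]], [[0, 0.002, -0.004], [0, 0, 0]], [[0, 0, 0], [0, 0, 0]], [[0, 0, 0], [0, 0, 0]]]'

```text
time_s: 9.55
ee_pos: [0.5907, 0.0427, 0.0849]
eef_rot: [3.139, -0.109, -0.0]
ft_force: [-1.4, -0.3, -1.1]
opening: 0.096
```

drive_tool --commands '[[[0, 0, -0.004], [0, 0, 0]], [[0, 0, -0.003], [0, 0, 0]], [[0, 0, 0], [0, 0, 0]], [[0, 0, 0], [0, 0, 0]]]'

```text
time_s: 9.95
ee_pos: [0.5907, 0.043, 0.0829]
eef_rot: [3.139, -0.109, 0.0]
ft_force: [-1.7, -1.7, -0.9]
opening: 0.094
```

drive_tool --commands '[[[-0.001, 0, -0.004], [0, 0, 0]], [[0, 0, 0], [0, 0, 0]], [[0, 0, 0], [0, 0, 0]]]'

```text
time_s: 10.25
ee_pos: [0.5905, 0.0431, 0.0817]
eef_rot: [-3.14, 0.108, -0.0]
ft_force: [-1.3, -0.9, -0.3]
opening: 0.1
```

drive_tool --commands '[[[0, 0, -0.003], [0, 0, 0]], [[0, 0, 0], [0, 0, 0]], [[0, 0, 0], [0, 0, 0]]]'

```text
time_s: 10.55
ee_pos: [0.5906, 0.0431, 0.0814]
eef_rot: [-3.14, 0.108, -0.001]
ft_force: [-1.4, -1.1, 2.7]
opening: 0.1
```

drive_tool --commands '[[[0, 0, -0.002], [0, 0, 0]], [[0.0007, 0.01, 0], [0, 0, 0]], [[0.0007, 0.01, 0], [0, 0, 0]], [[0.0007, 0.01, 0], [0, 0, 0]], [[0.0007, 0.01, 0], [0, 0, 0]], [[0, 0, 0], [0, 0, 0]], [[0, 0, 0], [0, 0, 0]]]'

```text
time_s: 11.25
ee_pos: [0.5915, 0.0545, 0.0806]
eef_rot: [3.138, -0.109, 0.001]
ft_force: [-1.9, -4.9, 5.0]
opening: 0.093
```

drive_tool --commands '[[[-0.001, 0.007, 0], [0, 0, 0]], [[0, 0, 0], [0, 0, 0]]]'

```text
time_s: 11.45
ee_pos: [0.5914, 0.0567, 0.0807]
eef_rot: [3.139, -0.109, 0.002]
ft_force: [0.6, -5.0, 3.6]
opening: 0.099
```

drive_tool --commands '[[[0.0005, 0.006, 0], [0, 0, 0]], [[0, 0, 0], [0, 0, 0]]]'

```text
time_s: 11.65
ee_pos: [0.5916, 0.0586, 0.0807]
eef_rot: [3.139, -0.109, 0.002]
ft_force: [0.8, -4.7, 3.1]
opening: 0.097
```

drive_tool --commands '[[[0.0005, 0.006, 0], [0, 0, 0]], [[0, 0, 0], [0, 0, 0]]]'

```text
time_s: 11.85
ee_pos: [0.5917, 0.0605, 0.0806]
eef_rot: [3.139, -0.109, 0.002]
ft_force: [0.8, -5.0, 4.2]
opening: 0.089
```

drive_tool --commands '[[[0.0004, 0.006, 0], [0, 0, 0]], [[0, 0, 0], [0, 0, 0]]]'

```text
time_s: 12.05
ee_pos: [0.5917, 0.0623, 0.0806]
eef_rot: [3.139, -0.109, 0.002]
ft_force: [0.0, -4.2, 3.8]
opening: 0.094
```

drive_tool --commands '[[[0.0004, 0.006, 0], [0, 0, 0]], [[0, 0, 0], [0, 0, 0]]]'

```text
time_s: 12.25
ee_pos: [0.5918, 0.0642, 0.0806]
eef_rot: [3.139, -0.109, 0.001]
ft_force: [0.9, -4.5, 4.0]
opening: 0.101
```

drive_tool --commands '[[[0.0004, 0.006, 0], [0, 0, 0]], [[0, 0, 0], [0, 0, 0]]]'

```text
time_s: 12.45
ee_pos: [0.5919, 0.066, 0.0805]
eef_rot: [3.139, -0.109, 0.001]
ft_force: [0.0, -5.3, 5.1]
opening: 0.096
```

drive_tool --commands '[[[0.0004, 0.005, 0], [0, 0, 0]], [[0, 0, 0], [0, 0, 0]]]'

```text
time_s: 12.65
ee_pos: [0.592, 0.0675, 0.0806]
eef_rot: [3.139, -0.109, 0.001]
ft_force: [-0.1, -5.1, 4.2]
opening: 0.099
```

drive_tool --commands '[[[0.0004, 0.005, 0], [0, 0, 0]], [[0, 0, 0], [0, 0, 0]]]'

```text
time_s: 12.85
ee_pos: [0.5921, 0.069, 0.0806]
eef_rot: [3.139, -0.109, 0.001]
ft_force: [-0.4, -5.5, 4.8]
opening: 0.096
```

drive_tool --commands '[[[0.0004, 0.005, 0], [0, 0, 0]], [[0, 0, 0], [0, 0, 0]]]'

```text
time_s: 13.05
ee_pos: [0.5922, 0.0705, 0.0805]
eef_rot: [3.139, -0.109, 0.001]
ft_force: [-0.7, -5.6, 5.3]
opening: 0.095
```

drive_tool --commands '[[[0.0003, 0.005, 0], [0, 0, 0]], [[0, 0, 0], [0, 0, 0]]]'

```text
time_s: 13.25
ee_pos: [0.5923, 0.072, 0.0805]
eef_rot: [3.139, -0.109, 0.001]
ft_force: [0.2, -5.9, 4.8]
opening: 0.099
```

drive_tool --commands '[[[0.0003, 0.005, 0], [0, 0, 0]], [[0, 0, 0], [0, 0, 0]]]'

```text
time_s: 13.45
ee_pos: [0.5924, 0.0735, 0.0805]
eef_rot: [3.139, -0.109, 0.001]
ft_force: [-0.2, -5.1, 5.1]
opening: 0.093
```

drive_tool --commands '[[[0.0003, 0.005, 0], [0, 0, 0]], [[0, 0, 0], [0, 0, 0]]]'

```text
time_s: 13.65
ee_pos: [0.5925, 0.075, 0.0805]
eef_rot: [3.139, -0.109, 0.001]
ft_force: [0.6, -4.2, 4.9]
opening: 0.094
```

drive_tool --commands '[[[0.0003, 0.005, 0], [0, 0, 0]], [[0, 0, 0], [0, 0, 0]]]'

```text
time_s: 13.85
ee_pos: [0.5925, 0.0765, 0.0805]
eef_rot: [3.139, -0.109, 0.001]
ft_force: [0.8, -5.4, 4.2]
opening: 0.098
```

drive_tool --commands '[[[0.0003, 0.005, 0], [0, 0, 0]], [[0, 0, 0], [0, 0, 0]]]'

```text
time_s: 14.05
ee_pos: [0.5926, 0.078, 0.0805]
eef_rot: [3.139, -0.109, 0.001]
ft_force: [0.4, -5.4, 4.7]
opening: 0.097
```

drive_tool --commands '[[[0.0003, 0.005, 0], [0, 0, 0]], [[0, 0, 0], [0, 0, 0]]]'

```text
time_s: 14.25
ee_pos: [0.5927, 0.0795, 0.0805]
eef_rot: [3.14, -0.109, 0.001]
ft_force: [-0.1, -5.4, 4.2]
opening: 0.096
```

drive_tool --commands '[[[0.0003, 0.005, 0], [0, 0, 0]], [[0, 0, 0], [0, 0, 0]]]'

```text
time_s: 14.45
ee_pos: [0.5922, 0.0818, 0.0796]
eef_rot: [-3.139, 0.108, 0.002]
ft_force: [0.9, -2.2, 0.3]
opening: 0.097
```

drive_tool --commands '[[[0.0003, 0.005, 0], [0, 0, 0]], [[0, 0, 0], [0, 0, 0]]]'

```text
time_s: 14.65
ee_pos: [0.5923, 0.0832, 0.0796]
eef_rot: [-3.139, 0.108, 0.002]
ft_force: [1.5, 0.1, -2.2]
opening: 0.094
```

drive_tool --commands '[[[0.0003, 0.005, 0], [0, 0, 0]], [[0, 0, 0], [0, 0, 0]]]'

```text
time_s: 14.85
ee_pos: [0.5924, 0.0845, 0.0797]
eef_rot: [-3.14, 0.108, 0.002]
ft_force: [-0.1, -1.9, -2.3]
opening: 0.094
```

drive_tool --commands '[[[0, -0.004, 0], [0, 0, 0]], [[0, 0, -0.004], [0, 0, 0]], [[0, 0, -0.004], [0, 0, 0]], [[0, 0, 0], [0, 0, 0]]]'

```text
time_s: 15.25
ee_pos: [0.5927, 0.083, 0.0777]
eef_rot: [-3.14, 0.108, 0.001]
ft_force: [-0.3, 0.0, -1.1]
opening: 0.094
```

drive_tool --commands '[[[0, 0, -0.005], [0, 0, 0]], [[0, 0, -0.005], [0, 0, 0]], [[0, 0, 0], [0, 0, 0]]]'

```text
time_s: 15.55
ee_pos: [0.5926, 0.0829, 0.0746]
eef_rot: [3.14, -0.109, -0.001]
ft_force: [1.4, 0.0, -1.2]
opening: 0.092
```

drive_tool --commands '[[[0, 0, -0.005], [0, 0, 0]], [[0, 0, -0.005], [0, 0, 0]], [[0, 0, 0], [0, 0, 0]]]'

```text
time_s: 15.85
ee_pos: [0.5926, 0.0829, 0.0716]
eef_rot: [3.14, -0.108, -0.001]
ft_force: [-0.7, -0.1, -1.2]
opening: 0.096
```

drive_tool --commands '[[[0, 0, -0.005], [0, 0, 0]], [[0, 0, -0.005], [0, 0, 0]], [[0, 0, 0], [0, 0, 0]]]'

```text
time_s: 16.15
ee_pos: [0.5927, 0.0829, 0.0686]
eef_rot: [3.14, -0.108, -0.001]
ft_force: [-0.3, 0.4, -0.5]
opening: 0.099
```

drive_tool --commands '[[[0, 0, -0.004], [0, 0, 0]], [[0, 0, -0.003], [0, 0, 0]], [[0, 0, 0], [0, 0, 0]], [[0, 0, 0], [0, 0, 0]]]'

```text
time_s: 16.55
ee_pos: [0.5928, 0.0829, 0.0668]
eef_rot: [3.14, -0.109, -0.0]
ft_force: [0.1, 0.2, -2.0]
opening: 0.099
```

drive_tool --commands '[[[0, 0, -0.002], [0, 0, 0]], [[0, 0, 0], [0, 0, 0]], [[0, 0, 0], [0, 0, 0]]]'

```text
time_s: 16.85
ee_pos: [0.5928, 0.0829, 0.0663]
eef_rot: [3.14, -0.109, 0.0]
ft_force: [-0.2, -0.0, -1.0]
opening: 0.093
```

drive_tool --commands '[[[0, 0, -0.002], [0, 0, 0]], [[0, 0, 0], [0, 0, 0]], [[0, 0, 0], [0, 0, 0]]]'

```text
time_s: 17.15
ee_pos: [0.5929, 0.0829, 0.0662]
eef_rot: [3.14, -0.109, 0.001]
ft_force: [-2.3, -0.4, 5.5]
opening: 0.094
```

drive_tool --commands '[[[0, 0, 0.001], [0, 0, 0.05]], [[0, 0, 0], [0, 0, 0.09]], [[0, 0, 0], [0, 0, 0.09]], [[0, 0, 0], [0, 0, 0]]]'

```text
time_s: 17.55
ee_pos: [0.5932, 0.0831, 0.0662]
eef_rot: [-3.108, -0.459, -0.002]
ft_force: [-0.2, 1.2, 2.8]
opening: 0.098
```

drive_tool --commands '[[[0, 0, 0], [0, 0, 0.0856]], [[0, 0, 0], [0, 0, 0.0856]], [[0, 0, 0], [0, 0, 0.0856]], [[0, 0, 0], [0, 0, 0.0856]], [[0, 0, 0], [0, 0, 0.0856]], [[0, 0, 0], [0, 0, 0.0856]], [[0, 0, 0], [0, 0, 0.0856]], [[0, 0, 0], [0, 0, 0.0856]], [[0, 0, 0], [0, 0, 0.0856]], [[0, 0, 0], [0, 0, 0]], [[0, 0, 0], [0, 0, 0]]]'

```text
time_s: 18.65
ee_pos: [0.5931, 0.083, 0.0662]
eef_rot: [2.302, 2.137, 0.001]
ft_force: [0.3, 0.3, 4.3]
opening: 0.098
```

Run:
```python
from h import *
from bench import *
s=read_state();a=s["eef_rot"];print(s["ee_pos"],(2*np.degrees(np.arctan2(-a[1],-a[0]))-90+180)%360-180,s["ft_force"],s["ft_torque"])
c=capture("scene")
cv2.imwrite("pics/s8.png",cv2.resize(c["pixels"][170:250,280:380,::-1],None,fx=7,fy=7,interpolation=2))
```

```text
[0.59306342 0.0830136  0.06624346] -4.2477901969181175 [0.27291489 0.25114638 4.26192726] [0.11222254 0.02885282 0.00108175]
```

View pics/s8.png

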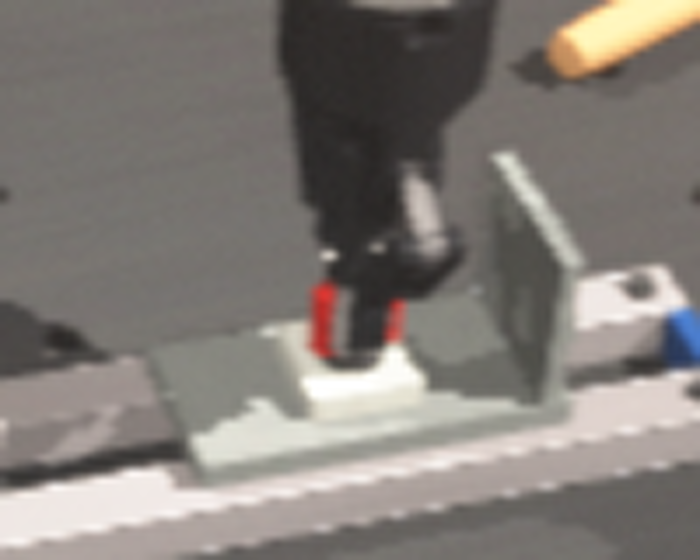

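drive_tool --commands '[[[0, 0, 0], [0, 0, 0]], [[0, 0, 0], [0, 0, 0]], [[0, 0, 0], [0, 0, 0]], [[0, 0, 0], [0, 0, 0]], [[0, 0, 0], [0, 0, 0]]]' --gripper 0.5

```text
time_s: 19.2
ee_pos: [0.5927, 0.0829, 0.0657]
eef_rot: [-2.297, -2.144, 0.0]
ft_force: [0.2, 0.2, 0.2]
opening: 0.498
```

drive_tool --commands '[[[0, 0, 0.02], [0, 0, 0]], [[0, 0, 0.06], [0, 0, 0]], [[0, 0, 0.1], [0, 0, 0]], [[0, 0, 0.1], [0, 0, 0]], [[0, 0, 0.1], [0, 0, 0]], [[0, 0, 0.1], [0, 0, 0]], [[-0.1, 0, 0.05], [0, 0, 0]], [[-0.15, 0, 0], [0, 0, 0]], [[-0.15, 0, 0], [0, 0, 0]], [[-0.1, 0, 0], [0, 0, 0]], [[0, 0, 0], [0, 0, 0]], [[0, 0, 0], [0, 0, 0]]]'

```text
time_s: 20.4
ee_pos: [0.443, 0.083, 0.2259]
eef_rot: [2.295, 2.143, 0.003]
ft_force: [-0.6, -0.5, 0.2]
opening: 0.497
```

Run:
```python
from h import *
from bench import *
s=read_state();print(s["ee_pos"],s["ft_force"],s["time_s"])
for n,r in(("scene",(170,250,260,380)),("top",(160,250,170,310))):
    c=capture(n);np.savez(n+"9.npz",**c)
    cv2.imwrite(f"pics/{n}9.png",cv2.resize(c["pixels"][r[0]:r[1],r[2]:r[3],::-1],None,fx=5.5,fy=5.5,interpolation=2))
    cv2.imwrite(f"pics/{n}9f.png",c["pixels"][:,:,::-1])
```

```text
[0.4430151  0.08298891 0.22589648] [-0.61762823 -0.54093573  0.21195835] 20.4
```

View pics/scene9.png

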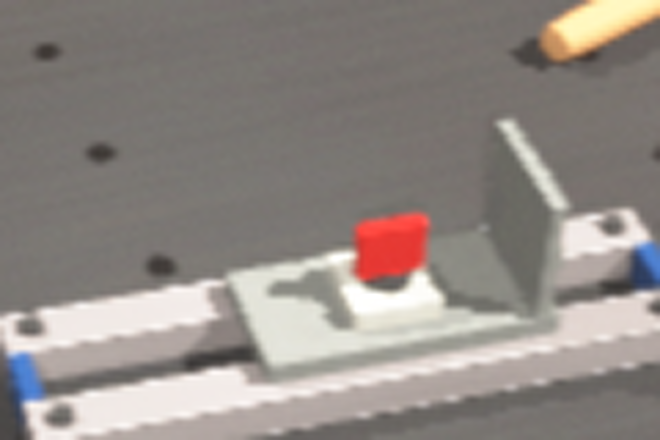

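View pics/top9.png

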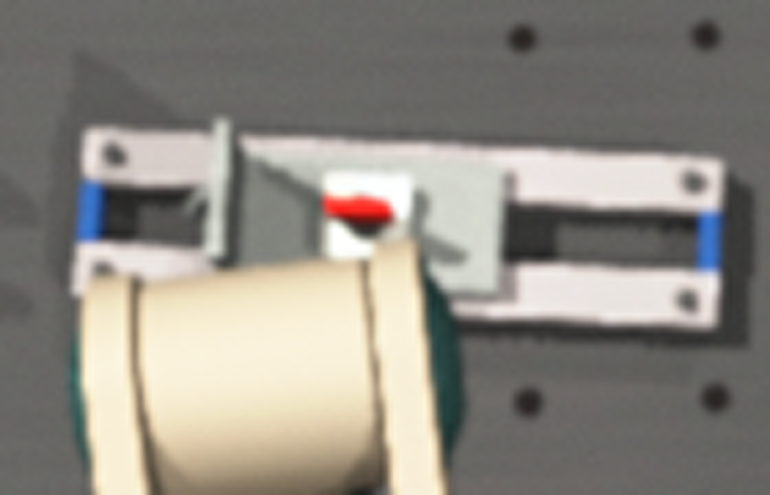

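View pics/scene9f.png

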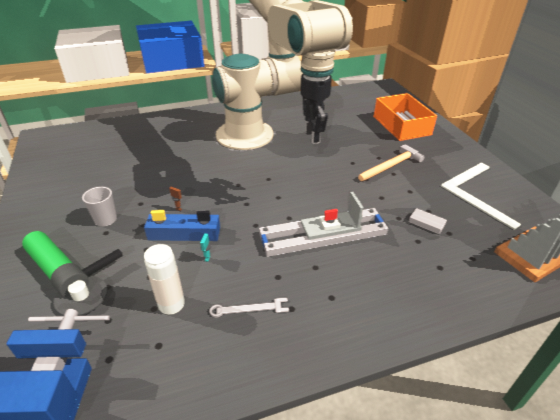

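The scene crop shows the red wing (at 390,245) standing along the rail, with its collar on the boss. In the full view, the other screws and the bench objects look unmoved. I'll check the screw's height and angle, then hand in.

Run:
```python
from h import *
from bench import *
for n,b in(("scene",(320,345,200,230)),("top",(220,245,185,205))):
    c=np.load(n+"9.npz");P=cloud(c);h=cv2.cvtColor(c["pixels"],cv2.COLOR_RGB2HSV).astype(int)
    yy,xx=np.mgrid[:420,:560]
    k=((h[...,0]<8)|(h[...,0]>172))&(h[...,1]>140)&(h[...,2]>90)&(xx>b[0])&(xx<b[1])&(yy>b[2])&(yy<b[3])
    q=P[k];m=np.median(q,0);r=cv2.minAreaRect((q[:,:2]*1000).astype(np.float32));print(n,k.sum(),m,q[:,2].max(),np.percentile(q[:,2],95),r)
    d=np.linalg.svd(q[:,:2]-q[:,:2].mean(0))[2][0];print(np.degrees(np.arctan2(d[1],d[0])))
print(finish_job())
```

```text
scene 127 [0.5975024  0.08392706 0.07120618] 0.08516249598376524 0.08306844207911968 ((550.6083984375, 101.16845703125), (32.00515365600586, 114.42127227783203), 69.6041259765625)
-33.49191559883384
top 41 [0.59166461 0.08264271 0.07738777] 1.5434497207297138 0.08647300824807447 ((450.69915771484375, 19.905975341796875), (328.3116149902344, 27.94435691833496), 24.24835205078125)
-157.58666789748258
the job is handed in; nothing more can be done
None
```

I took the red screw from its rack, dropped it through the bracket's hole with the wing crosswise, and slid the bracket towards its upright face. I then pushed the screw home, gave it a quarter turn and let go. The job is handed in after about 20.5 s of the 58 s allowed.

**Finding the slot:** The tip rested on the nut with about 3 to 5 N. After about 39 mm of travel the downward force vanished, which showed the slot was under the screw. I had moved about 3 mm past where it first dropped in, so I came back about 1.5 mm. The screw then went down freely until the collar met the boss, at about 5.5 N.

**Last checks:**
- The final jaw angle was -4.2°, so the wing lies within about half a degree of the rail's direction.
- The wing's top measured about 83 mm above the bench in the scene view, against 82 mm expected with the screw fully home.
- The pictures show the wing along the rail, the collar on the boss, the black and yellow screws in the rack, and the other objects looking unmoved.

**Failed or not checked:** My attempt to measure the wing's angle from the depth images failed. Stray depth points gave -33° and -158°, so the angle rests on the arm's own pose and the pictures. I did not tug on the bracket to test the lock.

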